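Hang the large flask ring on the J-hook

TASK

Pick the larger of the two dark flask rings out of its wooden cradle by the rim and hang it on the J-hook of the steel stand, so that the hook passes through the ring and the ring hangs freely from the straight part of the hook. Leave the smaller ring standing in its own cradle.

Things in the scene. Friction and masses are not known exactly. Their poses are not given: they have to be found in the camera images.
- ring_large: To hang: flat dark rubber-coated ring like a wheel rim, outer dia. 150 mm, bore 86, rim 32 wide radially, 12 thick, 0.25-0.5 kg. Origin at its centre, x = ring's axis (level). Starts upright in a fixed wooden cradle (foot 75 x 120 mm): a 15 mm slot between two walls 12 thick, 90 long, tops 62 mm above the bench. Ring's lowest point 12 mm above the bench, top 162. Lifts straight up.
- ring_small: Bystander: ring of the same kind, outer diameter 110 mm, bore 60 mm, 12 mm thick, upright in a second cradle like the first; its top is 122 mm above the bench. Origin at its centre, x = ring's axis. The two cradles may have changed places. Leave it alone.
- hook: Fixed stand with J-hook of 12 mm steel rod. Origin: centre of the underside of its base plate (190 x 130 x 12 mm, long along x), z up. A post at x = +70 mm rises and bends into a level straight arm along x at y = 0, from x = +55 to -55 mm, upper side 240 mm above the bench; then the rod turns up to a tip at x = -67 (outermost -73), top 260 mm above the bench. The open end points to -x.
- hook_seat (a point): Middle of the hook's straight arm, on its upper side, 240 mm straight above the hook's origin; axes as the hook's. The ring comes over the tip from the -x side with its axis along the arm, then down; hung here its centre is 43 mm below this point. Nothing near the hook is higher than its tip.
Not all that is in view belongs to the job. What is shaped like the ring_large but pink is not meant.

How it is judged:
At the end, for the whole second after the job is handed in: The large ring hangs from the hook's straight arm and bears on it: its centre 30 to 55 mm below the seat, within 50 mm of the seat along the arm and 20 mm across it, swinging slower than 0.1 m/s, while the small ring is within 20 mm of where it stood (contact force between ring_large and hook above 1 N and x of ring_large in the frame of hook_seat between -0.05 and 0.05 m and y of ring_large in the frame of hook_seat between -0.02 and 0.02 m and z of ring_large in the frame of hook_seat between -0.055 and -0.03 m and linear speed of ring_large below 0.1 m/s and distance of ring_small from where it was at the start of the episode below 0.02 m); the robot touches nothing.
It fails at once if the small ring is pulled out of its place (moved more than 30 mm) (distance of ring_small from where it was at the start of the episode above 0.03 m).
It also fails if it takes over 42 s, if anything falls off the work surface, if the arm or the gripper's body presses on something with over 40 N, if the wrist force passes 120 N, or if a joint passes its speed limit or range.

ROBOT

A 6-joint arm with a two-finger parallel gripper is mounted at the origin on the work surface. World frame = base frame: x ahead of the robot, y to its left, z up, the work surface at z = 0. Lengths are in m, angles in rad, forces in N, time in s.
With the tool pointing down it reaches from about 0.375 to 0.9 m from the base axis. Payload 3.1 kg.
Tool frame: the origin (TCP) lies on the centre line of the jaws, within the pads' length; the fingertips stand 22 mm ahead of it and the grasp point (between the pads) lies 3 mm ahead of it (ctrl.nose_length is the distance from the TCP to the fingertips, in m); z points along the fingers, y is the direction in which the jaws open and shut (so a half turn about z gives the same grasp; the last joint's range is limited). The gripper opens to 87 mm and grips with 3 to 60 N. Pads are 19 mm wide; open, the fingers measure 117 mm over their backs; the gripper's body (75 mm by 190 mm) begins 51 mm behind the grasp point.
Start: joints at [1.046, 0.527, 1.433, -0, 1.181, -0.178], TCP at [0.212, 0.588, 0.245] pointing down, gripper open.
Joint ranges: [-3.08, 3.08], [-0.75, 2.2], [0.22, 2.44], [-1.43, 4.57], [0, 2.65], [-2.85, 2.85]. Speed limits (rad/s): [2.79, 2.79, 3.14, 3.14, 3.14, 3.14].

INTERFACE

Orientations are given as [roll, pitch, yaw] about the fixed x, y, z axes, in that order (R = Rz(yaw) Ry(pitch) Rx(roll)).
In Python, from rig import read_state, viewer, ctrl gives the robot as it stands.
- The arm moves only by the tool arm_command, never from a script. Its argument "plan" is a list of rows, each a list of 3 entries, a list of its own where there are three numbers: the turn, a rotation vector about the tool's x, y, z in degrees, then the shift along the tool's x, y, z in mm, then the closure in counts, from 0 (fully open) to 255 (shut). A call has 1 to 20 rows; each row shifts and turns the commanded pose from where the row before left it, along the tool's axes as they then stand; what a row does not reach is not made up. A row lasts 1/8 s, in which the tool goes at most 62.5 mm and 10.7 degrees, less where a joint would pass 70% of its speed; a pose out of reach is approached as far as the arm can. A call is refused whole if a number of a shift passes 62.5 or a number of a turn 10.7, either way. A call with a gripper value outside its range is refused whole. The fingers move at their own pace and stop on an object; "newtons" is the grip in N (left out, the last holds). Time passes only in rows, so rows that do not move let the fingers close. It gives the time, the measured TCP pose, the force and the opening at its end, in the units of the state.
- read_state(): the state, without advancing time (a new reading comes with each control period).
- viewer.snapshot(name): name is "scene" or "top" or "wrist"; returns a dict with "pixels" (384x512x3 uint8, red, green, blue), "K" (3x3 intrinsics, pixels), "T" (4x4, takes a point from camera to world coordinates). Camera axes: x right, y down, z forward; pixel columns grow to the right and rows downward; lengths in m; the calibration is good to about 2 mm. A picture is of the moment at which its call begins. There is no depth.
- ctrl.job_done(): hands the job in, once; it reports no verdict.
The state is a dict: "time": time; "joint_pos": joint angles; "qd": joint speeds; "joint_efforts": joint torques, N m; "ee_pos": TCP position; "tcp_rot": TCP orientation; "contact_force": force on the tool from outside, world axes, zero at the start; "wrist_torque": the same for the moment, N m; "gripper_width": opening from 0.0 (shut) to 1.0 (fully open).
Only numpy, scipy, OpenCV 4.12 (cv2) and the standard library are available. Lean on these libraries where they do the work, as an engineer would, in place of code of your own. Each camera call takes 0.05 s, during which the arm holds its last target.

## Working session

There is one attempt and no reset: what is moved stays moved. The work goes in short steps, Python scripts to look and compute and a tool call to move; the robot and the scene stay as the last step left them, time stands still between calls to the robot, and variables do not carry over. Pictures are saved under pics/ and viewed, and the job is handed in when it is done.

Besides the shell and the picture viewer there is one more tool, called by a JSON object that holds its "api" and its "payload". arm_command: Moves the arm, as the interface text tells. Its arguments: {"type":"object","properties":{"plan":{"type":"array"},"newtons":{"type":"number"}},"required":["plan"]}

```bash
mkdir -p pics; ls
python3 - <<'E'
from rig import read_state, viewer, ctrl
import cv2, numpy as np
s=read_state(); print(s)
for n in ["scene","top","wrist"]:
    d=viewer.snapshot(n); cv2.imwrite(f"pics/{n}0.png",d["pixels"][:,:,::-1]); np.savez(f"pics/{n}0.npz",**d); print(n,d["K"].round(1).tolist(),d["T"].round(3).tolist())
print(ctrl.nose_length)
E
```

```text
pics
{'time': 0.0, 'joint_pos': array([ 1.04550943e+00,  5.28454517e-01,  1.43388492e+00, -1.51074824e-06,
        1.18136096e+00, -1.78484996e-01]), 'qd': array([-4.12608573e-04,  7.24868975e-04,  1.73848184e-03,  2.31574293e-06,
        1.11514392e-04, -8.95106070e-06]), 'joint_efforts': array([ 8.57694681e-05, -4.40053153e+01, -1.76592869e+01,  6.33250899e-02,
        5.82872238e-02, -1.83686871e-04]), 'ee_pos': array([0.21205615, 0.5872166 , 0.24358425]), 'tcp_rot': array([-3.13951814e+00, -3.72832088e-04,  2.79479095e+00]), 'contact_force': array([ 0.5847818 ,  0.10892607, -0.59056445]), 'wrist_torque': array([-0.01619587,  0.02423576, -0.03979563]), 'gripper_width': 0.9995380640012301}
scene [[440.6, 0.0, 255.9], [0.0, 440.6, 187.2], [0.0, 0.0, 1.0]] [[-0.692, 0.451, -0.564, 1.131], [0.722, 0.426, -0.545, 0.53], [-0.006, -0.785, -0.62, 0.868], [0.0, 0.0, 0.0, 1.0]]
top [[392.9, 0.0, 248.8], [0.0, 392.9, 192.2], [0.0, 0.0, 1.0]] [[-0.019, -0.997, 0.073, 0.411], [-1.0, 0.02, 0.007, -0.093], [-0.008, -0.073, -0.997, 1.274], [0.0, 0.0, 0.0, 1.0]]
wrist [[325.9, 0.0, 262.8], [0.0, 325.9, 195.3], [0.0, 0.0, 1.0]] [[0.339, 0.9, 0.275, 0.137], [0.941, -0.324, -0.1, 0.615], [-0.001, 0.292, -0.956, 0.384], [0.0, 0.0, 0.0, 1.0]]
0.022
```

View pics/scene0.png

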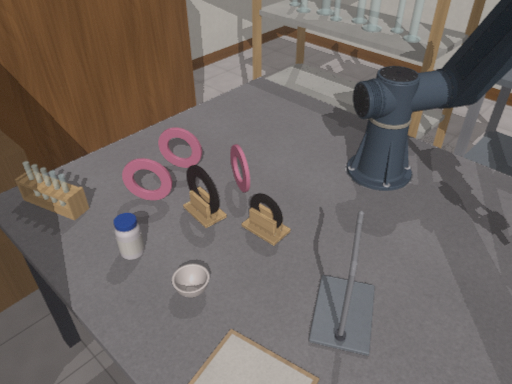

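View pics/top0.png

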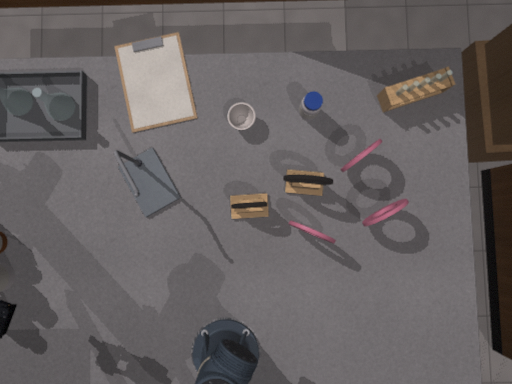

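View pics/wrist0.png

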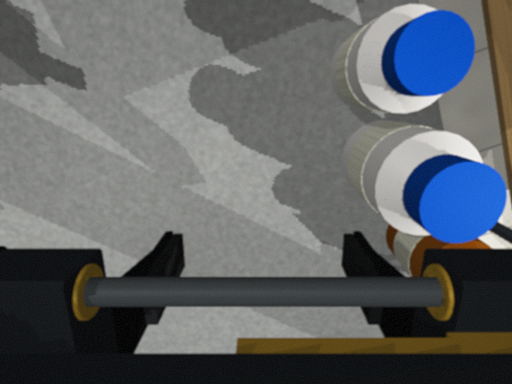

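The scene view shows two dark rings in wooden cradles, at about (202,190) and (265,211), and three pink ones at about (147,180), (180,148) and (240,168). In the top view the dark rings are at (308,180), which looks larger, and (249,205). The stand is at (140,180). I'll check with close crops.

Run:
```python
import cv2, numpy as np
t=cv2.imread("pics/top0.png"); s=cv2.imread("pics/scene0.png")
a=cv2.resize(t[150:235,215:345],None,fx=6,fy=6,interpolation=cv2.INTER_CUBIC)
b=cv2.resize(t[130:230,100:220],None,fx=6,fy=6,interpolation=cv2.INTER_CUBIC)
c=cv2.resize(s[155:250,175:300],None,fx=6,fy=6,interpolation=cv2.INTER_CUBIC)
e=cv2.resize(s[205:360,300:390],None,fx=3.8,fy=3.8,interpolation=cv2.INTER_CUBIC)
for n,i in zip("abce",(a,b,c,e)): cv2.imwrite(f"pics/crop_{n}.png",i)
```

```text
(no output)
```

View pics/crop_a.png

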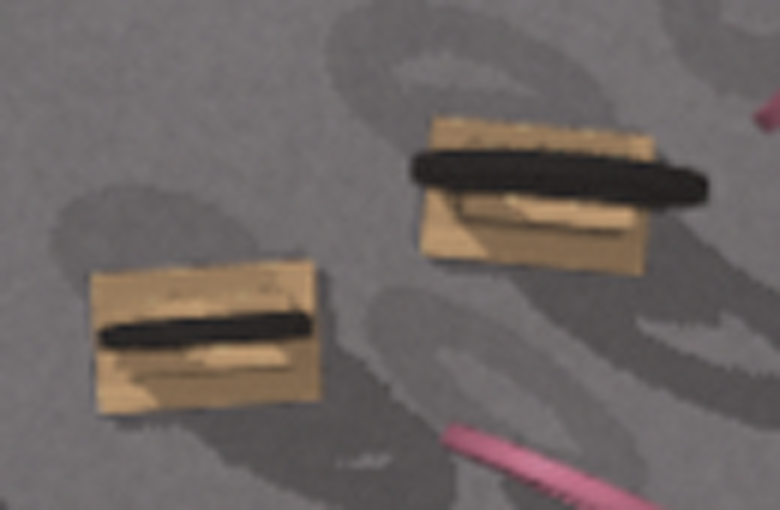

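View pics/crop_b.png

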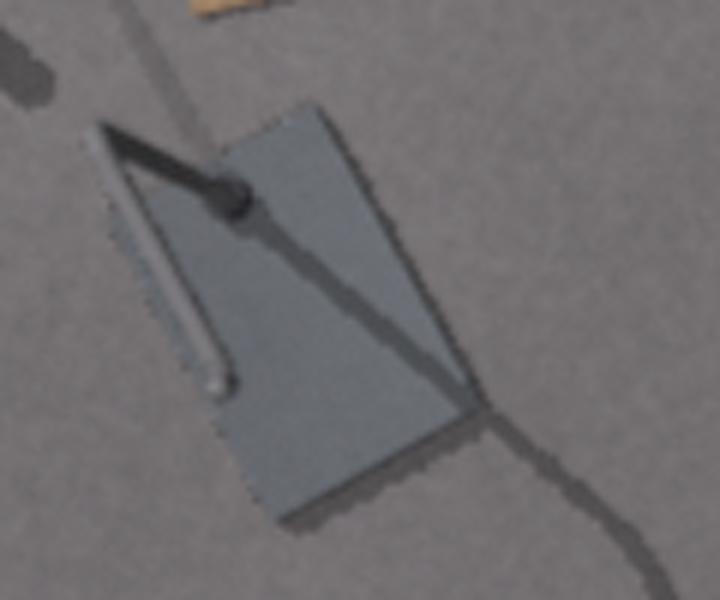

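View pics/crop_c.png

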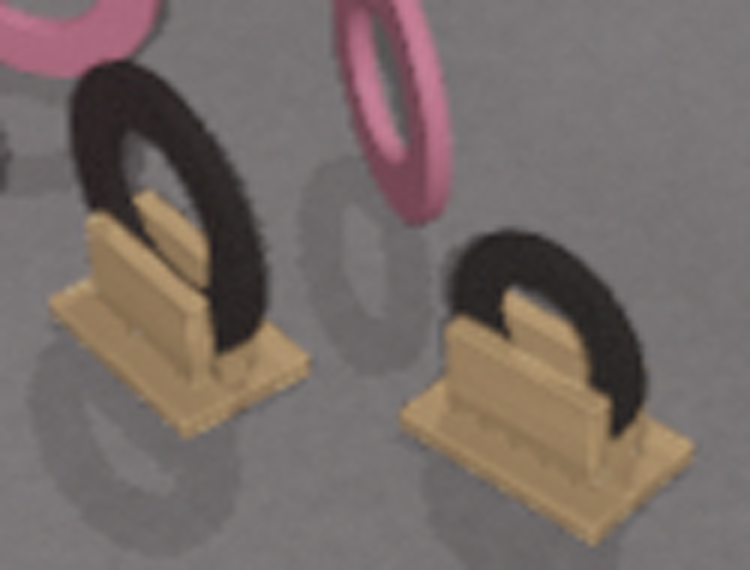

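View pics/crop_e.png

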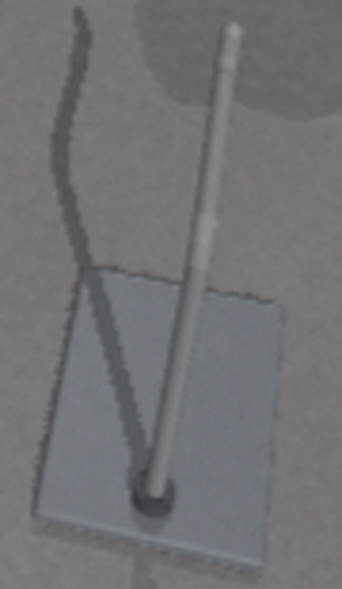

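The choice is confirmed. The larger dark ring is at top (308,180) and scene (202,190); the small one is at top (249,205), and the pink ones are ruled out by colour. Next I'll fit the ring and hook poses in both views.

```bash
cat > h.py <<'E'
import numpy as np, cv2
from scipy.optimize import least_squares, minimize
def load(n):
    d=np.load(f"pics/{n}.npz"); return d["pixels"],d["K"],d["T"]
def proj(P,K,T):
    P=np.atleast_2d(P); Ti=np.linalg.inv(T); c=P@Ti[:3,:3].T+Ti[:3,3]; p=c@K.T; return p[:,:2]/p[:,2:]
def back(px,K,T,z):
    r=T[:3,:3]@np.linalg.inv(K)@np.array([px[0],px[1],1.]); o=T[:3,3]; return o+r*(z-o[2])/r[2]
def ringpix(c,ax,R,r,t,K,T,shape,S=4):
    ax=ax/np.linalg.norm(ax); u=np.cross([0,0,1],ax); u/=np.linalg.norm(u); v=np.cross(ax,u)
    th=np.linspace(0,2*np.pi,72,endpoint=False); m=np.zeros((shape[0]*S,shape[1]*S),np.uint8)
    circ=lambda rr,s:c+s*ax*t/2+rr*(np.outer(np.cos(th),u)+np.outer(np.sin(th),v))
    q=lambda P:((proj(P,K,T)+.5)*S*16-8).round().astype(np.int32)
    hull=cv2.convexHull(q(np.vstack([circ(R,1),circ(R,-1)])))
    cv2.fillPoly(m,[hull],1,shift=4)
    h=[]
    for s in (1,-1):
        k=np.zeros_like(m); cv2.fillPoly(k,[q(circ(r,s))],1,shift=4); h.append(k)
    m[(h[0]&h[1])>0]=0
    return cv2.resize(m.astype(np.float32),(shape[1],shape[0]),interpolation=cv2.INTER_AREA)
E
python3 - <<'E'
from h import *
top=load("top0"); sc=load("scene0")
def darkmask(im): return (im.max(2)<62).astype(np.float32)
for name,R,r,zc,boxes,pts in [("large",.075,.043,.087,{"top":(270,165,345,195),"scene":(180,160,222,216)},((283.8,178.3),(333,181.2))),
                      ("small",.055,.030,.067,{"top":(225,195,275,215),"scene":(245,185,286,230)},((231.7,206),(267,204)))]:
    a=back(pts[0],*top[1:],zc); b=back(pts[1],*top[1:],zc)
    print(name,"ends",a.round(3),b.round(3),"dia",np.linalg.norm(a-b).round(4))
    d=b-a; x0=[*(.5*(a+b))[:2],np.arctan2(d[1],d[0])+np.pi/2]
    for views in (("top",),("scene",),("top","scene")):
        def cost(p):
            L=0
            for v in views:
                im,K,T=top if v=="top" else sc
                x1,y1,x2,y2=boxes[v]; K2=K.copy(); K2[0,2]-=x1; K2[1,2]-=y1
                m=ringpix(np.array([p[0],p[1],zc]),np.array([np.cos(p[2]),np.sin(p[2]),0]),R,r,.012,K2,T,(y2-y1,x2-x1))
                k=darkmask(im[y1:y2,x1:x2]); L+=(1-np.minimum(m,k).sum()/np.maximum(m,k).sum())
            return L/len(views)
        s=minimize(cost,x0,method="Nelder-Mead",options=dict(initial_simplex=np.array(x0)+np.array([[0,0,0],[.008,0,0],[0,.008,0],[0,0,.08]]),xatol=1e-4,fatol=1e-4))
        print(views,s.x.round(4),"yaw deg",np.degrees(s.x[2]).round(1),"cost",round(s.fun,3))
# hook
tb=lambda x,y:(100+(x+.5)/6-.5,130+(y+.5)/6-.5); se=lambda x,y:(300+(x+.5)/3.8-.5,205+(y+.5)/3.8-.5)
L=[("t",(-.067,0,.260),tb(220,384)),("t",(.095,-.065,.012),tb(315,103)),("t",(-.095,-.065,.012),tb(485,403)),("t",(-.095,.065,.012),tb(280,518)),("t",(.064,0,.238),tb(97,128)),
("s",(-.067,0,.260),se(233,24)),("s",(.095,-.065,.012),se(38,512)),("s",(.095,.065,.012),se(264,560)),("s",(-.095,.065,.012),se(284,307)),("s",(-.095,-.065,.012),se(90,267)),("s",(.07,0,.012),se(153,490))]
def res(p,LL):
    c,s=np.cos(p[2]),np.sin(p[2]); o=[]
    for v,P,px in LL:
        W=np.array([p[0]+c*P[0]-s*P[1],p[1]+s*P[0]+c*P[1],P[2]]); _,K,T=top if v=="t" else sc
        o+=list(proj(W,K,T)[0]-px)
    return o
import itertools
for sel in ("t","s","ts"):
    LL=[l for l in L if l[0] in sel]
    best=None
    for y0 in (0,1,2,3,4,5):
      g=least_squares(res,[.45,.2,y0],args=(LL,))
      if best is None or g.cost<best.cost: best=g
    print(sel,best.x.round(4),np.degrees(best.x[2]).round(1),np.round(best.fun,1).tolist())
E
```

```text
large ends [ 0.538 -0.192  0.087] [ 0.526 -0.34   0.087] dia 0.1492
('top',) [ 0.5326 -0.2624 -0.0869] yaw deg -5.0 cost 0.234
('scene',) [ 0.5326 -0.2601 -0.1443] yaw deg -8.3 cost 0.333
('top', 'scene') [ 0.5326 -0.2623 -0.1056] yaw deg -6.1 cost 0.299
small ends [ 0.458 -0.031  0.067] [ 0.462 -0.14   0.067] dia 0.1087
('top',) [ 0.4603 -0.0835  0.05  ] yaw deg 2.9 cost 0.243
('scene',) [ 0.4603 -0.0825 -0.0133] yaw deg -0.8 cost 0.459
('top', 'scene') [ 0.461  -0.0828  0.031 ] yaw deg 1.8 cost 0.359
t [0.5467 0.2378 0.5002] 28.7 [0.2, -0.1, 0.5, -0.9, 0.4, -0.4, -0.7, 0.5, -0.3, 0.7]
s [0.5428 0.2418 0.4954] 28.4 [0.6, -0.2, -0.8, -0.8, 0.4, 0.8, 0.6, -1.2, -1.3, -1.4, 0.3, 2.1]
ts [0.5443 0.2406 6.7834] 388.7 [-0.9, 0.9, -0.4, -0.2, -0.4, 0.4, -1.6, 1.3, -1.4, 1.6, -0.4, -0.2, -1.5, -0.6, -0.2, 0.8, -0.3, -1.3, -2.2, -1.3, -0.4, 2.2]
```

{"api": "arm_command", "payload": {"plan": [[[0,0,0],[0,0,-27.5],0],[[0,0,0],[0,0,-27.5],0],[[0,0,0],[0,0,-27.5],0],[[0,0,0],[0,0,-27.5],0],[[0,0,9.4],[0,0,0],0],[[0,0,9.4],[0,0,0],0],[[0,0,9.4],[0,0,0],0],[[0,0,9.4],[0,0,0],0],[[0,0,9.4],[0,0,0],0],[[0,0,9.4],[0,0,0],0],[[0,0,9.4],[0,0,0],0],[[0,0,9.4],[0,0,0],0],[[0,0,0],[-30,45,0],0],[[0,0,0],[-30,45,0],0],[[0,0,0],[-30,45,0],0],[[0,0,0],[-30,45,0],0],[[0,0,0],[-30,45,0],0],[[0,0,0],[-30,45,0],0],[[0,0,0],[-30,45,0],0]]}}

```text
time: 2.52
ee_pos: [0.5086, 0.3494, 0.3542]
tcp_rot: [-3.141, 0.0, 1.482]
contact_force: [0.3, 1.1, 0.3]
gripper_width: 0.998
```

{"api": "arm_command", "payload": {"plan": [[[0,0,0],[-44.4,5.6,0],0],[[0,0,0],[-44.4,5.6,0],0],[[0,0,0],[-44.4,5.6,0],0],[[0,0,0],[-44.4,0,0],0],[[0,0,0],[0,0,0],0]]}}

```text
time: 3.15
ee_pos: [0.5083, 0.1699, 0.3543]
tcp_rot: [-3.141, 0.001, 1.478]
contact_force: [0.2, 0.2, -0.9]
gripper_width: 1.0
```

```bash
cat > snap.py <<'E'
import sys
from rig import viewer, read_state
import cv2, numpy as np
n,o=sys.argv[1:3]
d=viewer.snapshot(n); cv2.imwrite(f"pics/{o}.png",d["pixels"][:,:,::-1]); np.savez(f"pics/{o}.npz",**d)
s=read_state(); print(s["time"],s["ee_pos"].round(4),s["tcp_rot"].round(3))
E
python3 snap.py wrist w1
```

```text
3.2 [0.5086 0.1715 0.3544] [-3.141 -0.     1.48 ]
```

View pics/w1.png

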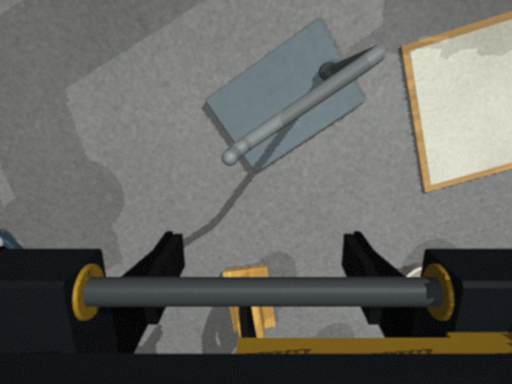

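The wrist view shows the whole hook: tip at about (231,156), bend at (378,55), plate corners at (321,20), (206,104), (259,171) and (364,100). I'll check it against the top-view fit while moving on to the ring.

Run:
```python
from h import *
im,K,T=load("w1")
pts=[(-.067,0,.260),(.095,-.065,.012),(.095,.065,.012),(-.095,.065,.012),(-.095,-.065,.012),(.055,0,.24),(-.055,0,.24),(0,0,.24)]
for p in ([.5467,.2378,.5002],[.5428,.2418,.4954],[.5443,.2406,.5002]):
    c,s=np.cos(p[2]),np.sin(p[2])
    W=[[p[0]+c*P[0]-s*P[1],p[1]+s*P[0]+c*P[1],P[2]] for P in pts]
    print(proj(np.array(W),K,T).round(1).tolist())
obs=[((-.067,0,.260),(230.5,155)),((.095,.065,.012),(321,19.5)),((.095,-.065,.012),(365,99)),((-.095,.065,.012),(206,104)),((-.095,-.065,.012),(259,171))]
b=cv2.resize(im[0:185,195:400],None,fx=3.9,fy=3.9,interpolation=cv2.INTER_CUBIC)[:,:,::-1]; cv2.imwrite("pics/w1c.png",b[:600,:800])
```

```text
[[229.9, 162.9], [366.1, 103.2], [319.0, 18.7], [204.3, 101.8], [255.8, 175.7], [369.3, 65.1], [244.9, 149.4], [304.8, 108.8]]
[[223.7, 157.6], [363.3, 100.9], [316.3, 15.8], [201.2, 98.8], [252.7, 173.2], [364.0, 60.1], [239.2, 144.5], [299.3, 103.8]]
[[226.2, 159.4], [364.4, 101.3], [317.1, 16.5], [202.4, 99.9], [254.1, 174.0], [365.9, 61.3], [241.5, 146.1], [301.4, 105.3]]
```

View pics/w1c.png

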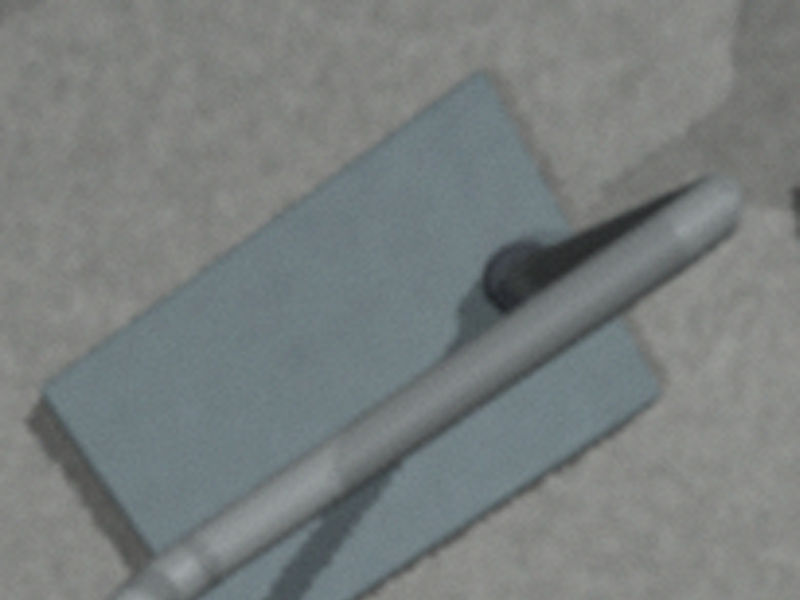

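{"api": "arm_command", "payload": {"plan": [[[0,0,0],[-45,5,0],0],[[0,0,0],[-45,5,0],0],[[0,0,0],[-45,5,0],0],[[0,0,0],[-45,5,0],0],[[0,0,0],[-45,5,0],0],[[0,0,0],[-45,5,0],0],[[0,0,0],[-45,5,0],0],[[0,0,0],[-45,5,0],0],[[0,0,0],[-45,5,0],0],[[0,0,0],[-45,5,0],0],[[0,0,0],[-45,5,0],0],[[0,0,0],[0,0,0],0]]}}

```text
time: 4.7
ee_pos: [0.5207, -0.3278, 0.3537]
tcp_rot: [3.141, 0.0, 1.48]
contact_force: [-0.1, 0.6, 0.4]
gripper_width: 0.998
```

```bash
python3 snap.py wrist w2
```

```text
4.75 [ 0.5204 -0.3257  0.3537] [-3.141e+00 -2.000e-03  1.482e+00]
```

View pics/w2.png

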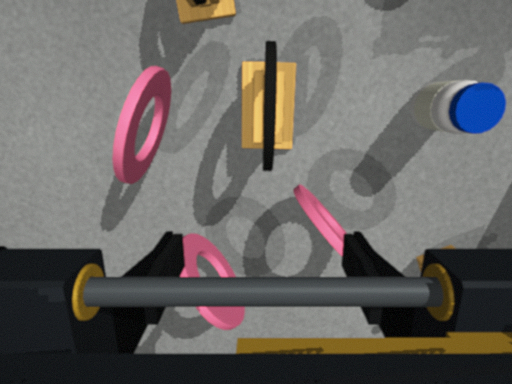

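The wrist view shows the large ring edge-on, from (270,41) to (268,170), standing upright in its cradle. Pink rings sit to the left at (143,125) and lower in the picture. I'll refine the ring and hook poses and check the height of the pink ring nearby.

Run:
```python
from h import *
V={"top":load("top0"),"w2":load("w2"),"w1":load("w1"),"scene":load("scene0")}
a=back((270,41),*V["w2"][1:],.087); b=back((268,170),*V["w2"][1:],.087); print(a,b,np.linalg.norm(a-b))
zc,R,r=.087,.075,.043
B={"top":(275,165,345,195),"w2":(250,30,290,180)}
def fit(views,thr):
    def cost(p):
        L=0
        for v in views:
            im,K,T=V[v]; x1,y1,x2,y2=B[v]; K2=K.copy(); K2[0,2]-=x1; K2[1,2]-=y1
            m=ringpix(np.array([p[0],p[1],zc]),np.array([np.cos(p[2]),np.sin(p[2]),0]),R,r,.012,K2,T,(y2-y1,x2-x1))
            k=(im[y1:y2,x1:x2].max(2)<thr).astype(np.float32); L+=1-np.minimum(m,k).sum()/np.maximum(m,k).sum()
        return L
    x0=np.array([.5326,-.264,-.08]); best=None
    for st in (.006,-.004):
        s=minimize(cost,x0,method="Nelder-Mead",options=dict(initial_simplex=x0+np.array([[0,0,0],[st,0,0],[0,st,0],[0,0,.06]]),xatol=1e-5,fatol=1e-5))
        if best is None or s.fun<best.fun: best=s
    print(views,thr,best.x.round(4),np.degrees(best.x[2]).round(2),round(best.fun,3))
for thr in (50,60): 
  for v in (("top",),("w2",),("top","w2")): fit(v,thr)
# pink triangulate: centroid of mask comps
def pink(im):
    h=cv2.cvtColor(im,cv2.COLOR_RGB2HSV); m=((h[...,0]>160)&(h[...,1]>90)).astype(np.uint8)
    n,l,s,c=cv2.connectedComponentsWithStats(m); return [(c[i].round(1).tolist(),s[i][:4].tolist()) for i in range(1,n) if s[i][4]>80]
for v in ("top","w2","scene"): print(v,pink(V[v][0]))
# hook, w1 + top
tb=lambda x,y:(100+(x+.5)/6-.5,130+(y+.5)/6-.5); wc=lambda x,y:(195+(x+.5)/3.9-.5,(y+.5)/3.9-.5)
L=[("top",(-.067,0,.260),tb(220,384)),("top",(.095,-.065,.012),tb(315,103)),("top",(-.095,-.065,.012),tb(485,403)),("top",(-.095,.065,.012),tb(280,518)),
("w1",(-.067,0,.260),(230.5,155)),("w1",(.095,.065,.012),wc(485,70)),("w1",(.095,-.065,.012),wc(660,385)),("w1",(-.095,.065,.012),wc(45,393)),("w1",(-.095,-.065,.012),(259,170)),("w1",(.07,0,.234-.018),None)]
L=[l for l in L if l[2]]
def res(p,LL):
    c,s=np.cos(p[2]),np.sin(p[2]); o=[]
    for v,P,px in LL:
        W=np.array([p[0]+c*P[0]-s*P[1],p[1]+s*P[0]+c*P[1],P[2]]); _,K,T=V[v]
        o+=list((proj(W,K,T)[0]-px)/K[0,0]*(T[2,3]-P[2])*1000)
    return o
for sel in (("top",),("w1",),("top","w1")):
    g=least_squares(res,[.545,.24,.5],args=([l for l in L if l[0] in sel],)); print("hook",sel,g.x.round(4),np.degrees(g.x[2]).round(2),np.round(g.fun,1).tolist())
# arm only direction in w1 at z=.234 axis
im,K,T=V["w1"]
p=back(((wc(705,215))),K,T,.234); q=back(wc(330,470),K,T,.234); print("arm pts",p,q,np.degrees(np.arctan2(*(p-q)[[1,0]])))
print("tip",back((230.5,155),K,T,.260), "top tip",back(tb(220,384),*V["top"][1:],.26),"scene tip",back((361.3,211),*V["scene"][1:],.26))
```

```text
[ 0.54193396 -0.18899251  0.087     ] [ 0.52690946 -0.33836497  0.087     ] 0.1501261722647237
('top',) 50 [ 0.5326 -0.2624 -0.0875] -5.01 0.267
('w2',) 50 [ 0.5328 -0.2631 -0.1076] -6.17 0.193
('top', 'w2') 50 [ 0.5327 -0.2638 -0.1056] -6.05 0.47
('top',) 60 [ 0.5328 -0.2636 -0.0873] -5.0 0.238
('w2',) 60 [ 0.5328 -0.2636 -0.1055] -6.05 0.172
('top', 'w2') 60 [ 0.5331 -0.2637 -0.1002] -5.74 0.425
top [([361.3, 154.9], [342, 139, 40, 32]), ([385.1, 212.0], [363, 199, 45, 26]), ([311.6, 231.3], [289, 221, 46, 22])]
w2 [([140.8, 123.9], [113, 66, 58, 118]), ([321.5, 218.8], [294, 185, 52, 72]), ([202.0, 256.9], [179, 234, 56, 44]), ([222.4, 315.3], [196, 306, 48, 24])]
scene [([179.9, 146.9], [159, 128, 43, 40]), ([239.8, 168.0], [231, 145, 18, 47]), ([146.9, 178.6], [123, 159, 49, 41])]
hook ('top',) [0.5457 0.2382 0.5084] 29.13 [0.4, 0.4, 0.1, -2.1, 1.3, -1.1, -1.9, 2.7]
hook ('w1',) [0.5478 0.2421 0.5109] 29.27 [0.6, 2.0, -0.2, -4.4, 4.6, 1.1, -2.2, -1.3, -2.9, 4.7]
hook ('top', 'w1') [0.5469 0.2406 0.5105] 29.25 [-1.8, -0.8, -2.4, -3.2, -0.9, -2.5, -4.0, 1.6, -0.1, 3.5, -1.1, -2.4, 3.7, 2.8, -2.8, 0.4, -3.7, 6.2]
arm pts [0.60129537 0.27122864 0.234     ] [0.52711837 0.23078594 0.234     ] 28.600053352137046
tip [0.48901131 0.2113882  0.26      ] top tip [0.48766207 0.20604749 0.26      ] scene tip [0.48492013 0.20997861 0.26      ]
```

Run:
```python
from h import *
V={"top":load("top0"),"w2":load("w2"),"scene":load("scene0")}
def tri(obs):
    A=[];B=[]
    for v,px in obs:
        _,K,T=V[v]; d=T[:3,:3]@np.linalg.inv(K)@np.array([*px,1.]); d/=np.linalg.norm(d); M=np.eye(3)-np.outer(d,d); A.append(M); B.append(M@T[:3,3])
    x=np.linalg.solve(sum(A),sum(B)); return x.round(3),[np.linalg.norm(M@x-b).round(4) for M,b in zip(A,B)]
print(tri([("top",(311.6,231.3)),("w2",(141.5,124)),("scene",(239.8,168))]))
print(tri([("top",(361.3,154.9)),("scene",(146.9,178.6))]),tri([("top",(385,212)),("scene",(179.9,147))]))
from rig import read_state
s=read_state(); e=s["ee_pos"]; yaw=s["tcp_rot"][2]; print(e,s["tcp_rot"])
y2=np.radians(90-6.); d=np.array([.533,-.2635])-e[:2]
print("turn z",np.degrees(yaw-y2),"after-turn shift x,y mm",1000*d@[np.cos(y2),np.sin(y2)],1000*d@[np.sin(y2),-np.cos(y2)])
```

```text
(array([ 0.375, -0.27 ,  0.076]), [np.float64(0.0032), np.float64(0.0022), np.float64(0.0012)])
(array([ 0.605, -0.43 ,  0.078]), [np.float64(0.0018), np.float64(0.0018)]) (array([ 0.429, -0.495,  0.077]), [np.float64(0.0017), np.float64(0.0017)])
[ 0.52041499 -0.32566043  0.35369663] [-3.14118198e+00 -1.50330753e-03  1.48157332e+00]
turn z 0.8878984693255921 after-turn shift x,y mm 63.13539578214994 6.018530432510188
```

The pink rings stand on the bench with tops near 0.15, clear of the gripper body. Next I go over the ring and partway down.

{"api": "arm_command", "payload": {"plan": [[[0,0,0.9],[0,0,0],0],[[0,0,0],[32,3,0],0],[[0,0,0],[31,3,0],0],[[0,0,0],[0,0,40],0],[[0,0,0],[0,0,40],0],[[0,0,0],[0,0,34],0],[[0,0,0],[0,0,30],0],[[0,0,0],[0,0,0],0]]}}

```text
time: 5.75
ee_pos: [0.531, -0.2607, 0.2086]
tcp_rot: [-3.137, -0.003, 1.468]
contact_force: [0.4, -0.2, -0.1]
gripper_width: 0.996
```

```bash
python3 snap.py wrist w3;  python3 snap.py scene s3; python3 -c "
import cv2
i=cv2.imread('pics/s3.png'); cv2.imwrite('pics/s3c.png',cv2.resize(i[100:250,130:300],None,fx=4,fy=4,interpolation=2))"
```

```text
5.8 [ 0.5321 -0.2619  0.2103] [-3.140e+00 -1.000e-03  1.468e+00]
5.85 [ 0.5329 -0.2627  0.2115] [3.141 0.    1.468]
```

View pics/w3.png

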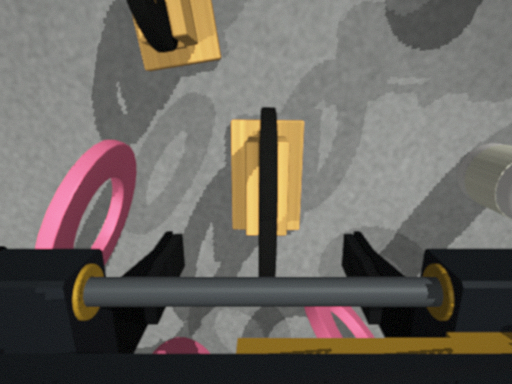

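View pics/s3c.png

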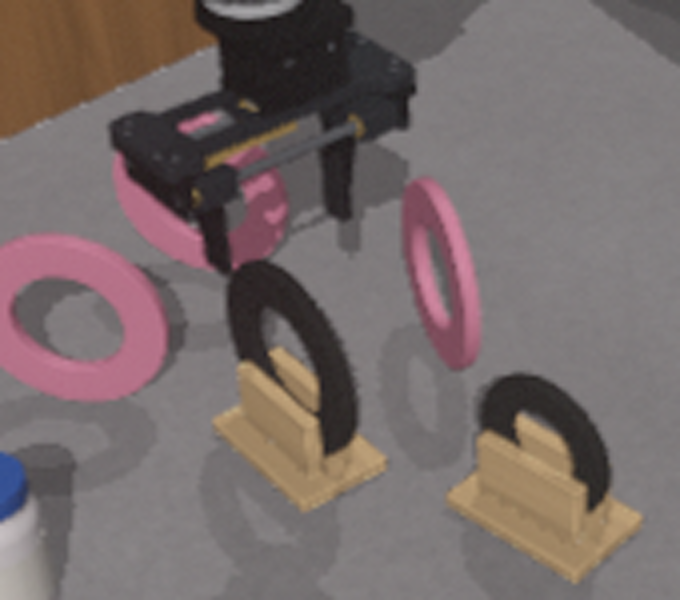

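Run:
```python
from h import *
im,K,T=load("w3")
for v in (115,140,170,200,230,255):
    row=im[v,255:285].max(1); xs=np.where(row<60)[0]+255; print(v,xs.min(),xs.max(),row.tolist() if v==115 else "")
    
for px,z in (((268.5,108.5),.087),((267,270),.16)): print(back(px,K,T,z))
# predicted ring outline in model
c=np.array([.533,-.2635,.087]); 
for yaw in (-6.,):
    a=np.array([np.cos(np.radians(yaw)),np.sin(np.radians(yaw)),0]); u=np.array([-a[1],a[0],0])
    for th in (0,30,60,90):
        P=c+.075*(np.cos(np.radians(th))*u+np.sin(np.radians(th))*np.array([0,0,1])); print(th,proj(np.array([P+.006*a,P-.006*a]),K,T).round(1).tolist())
print(T.round(3))
```

```text
115 261 275 [126, 126, 128, 132, 122, 84, 44, 19, 23, 28, 28, 23, 25, 23, 25, 24, 23, 23, 25, 21, 32, 70, 108, 128, 132, 126, 132, 131, 131, 130]
140 260 276 
170 260 276 
200 260 276 
230 260 275 
255 259 275 
[ 0.54258907 -0.1900188   0.087     ]
[ 0.53123019 -0.2884366   0.16      ]
0 [[273.9, 107.3], [258.4, 107.2]]
30 [[275.2, 124.4], [257.4, 124.4]]
60 [[275.9, 173.3], [256.5, 173.3]]
90 [[275.6, 235.9], [256.3, 235.8]]
[[ 0.995 -0.096 -0.034  0.54 ]
 [-0.101 -0.952 -0.287 -0.181]
 [-0.005  0.289 -0.957  0.349]
 [ 0.     0.     0.     1.   ]]
```

{"api": "arm_command", "payload": {"plan": [[[0,0,0],[0,1,20],0],[[0,0,0],[0,0,17],0],[[0,0,0],[0,0,14],0],[[0,0,0],[0,0,0],0],[[0,0,0],[0,0,0],0],[[0,0,0],[0,0,0],180],[[0,0,0],[0,0,0],255],[[0,0,0],[0,0,0],255],[[0,0,0],[0,0,0],255],[[0,0,0],[0,0,0],255],[[0,0,0],[0,0,0],255],[[0,0,0],[0,0,0],255]], "newtons": 40}}

```text
time: 7.35
ee_pos: [0.5332, -0.2636, 0.1595]
tcp_rot: [-3.142, 0.0, 1.467]
contact_force: [0.4, -0.5, -0.4]
gripper_width: 0.289
```

{"api": "arm_command", "payload": {"plan": [[[0,0,0],[0,0,0],255],[[0,0,0],[0,0,0],255],[[0,0,0],[0,0,0],255],[[0,0,0],[0,0,0],255]]}}

```text
time: 7.85
ee_pos: [0.5332, -0.2636, 0.1595]
tcp_rot: [3.142, -0.0, 1.467]
contact_force: [-0.5, -0.1, 0.8]
gripper_width: 0.135
```

Gripped at 11.7 mm, which matches the 12 mm ring. Lifting straight up.

{"api": "arm_command", "payload": {"plan": [[[0,0,0],[0,0,-10],255],[[0,0,0],[0,0,-20],255],[[0,0,0],[0,0,-30],255],[[0,0,0],[0,0,-30],255],[[0,0,0],[0,0,-30],255],[[0,0,0],[0,0,-25],255],[[0,0,0],[0,0,-13],255],[[0,0,0],[0,0,0],255]]}}

```text
time: 8.85
ee_pos: [0.5333, -0.2637, 0.3183]
tcp_rot: [3.14, 0.001, 1.467]
contact_force: [-0.0, 0.2, -3.4]
gripper_width: 0.134
```

```bash
python3 snap.py wrist w4;  python3 snap.py scene s4; python3 -c "
import cv2
i=cv2.imread('pics/s4.png'); cv2.imwrite('pics/s4c.png',cv2.resize(i[60:260,130:300],None,fx=3,fy=3,interpolation=2))"
```

```text
8.9 [ 0.5328 -0.2634  0.3171] [-3.141 -0.     1.467]
8.95 [ 0.5325 -0.2632  0.3165] [-3.140e+00 -1.000e-03  1.467e+00]
```

View pics/w4.png

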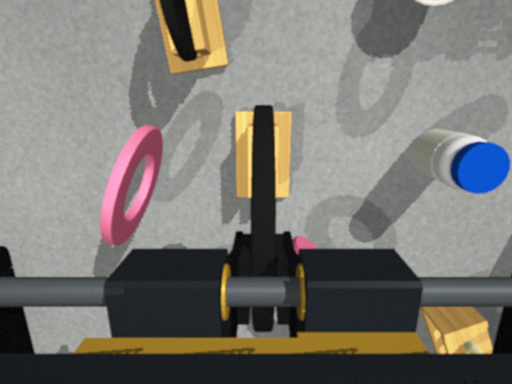

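View pics/s4c.png

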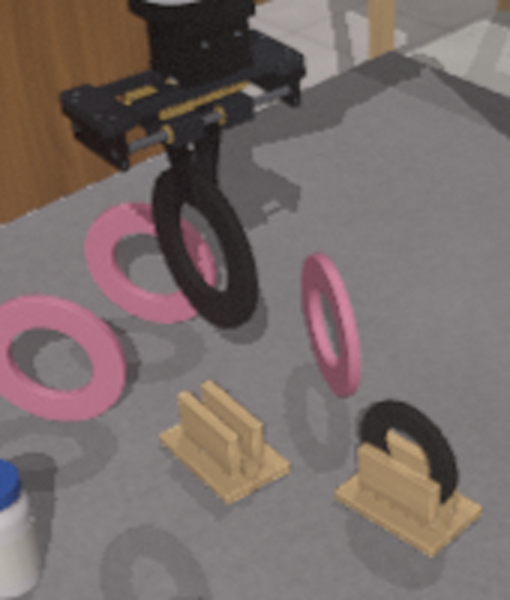

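The ring is held upright, clear of its cradle, and weighs about 3.4 N. The small ring hasn't moved. Next I turn −35° about tool z and go to a point in front of the hook tip.

{"api": "arm_command", "payload": {"plan": [[[0,0,-5],[0,0,0],255],[[0,0,-8],[0,0,0],255],[[0,0,-9],[0,0,0],255],[[0,0,-8],[0,0,0],255],[[0,0,-5],[0,0,0],255],[[0,0,0],[20,5,0],255],[[0,0,0],[35,10,0],255],[[0,0,0],[40,11,0],255],[[0,0,0],[40,11,0],255],[[0,0,0],[40,11,0],255],[[0,0,0],[40,11,0],255],[[0,0,0],[40,11,0],255],[[0,0,0],[40,11,0],255],[[0,0,0],[40,11,0],255],[[0,0,0],[40,11,0],255],[[0,0,0],[35,9,0],255],[[0,0,0],[25,6,0],255],[[0,0,0],[0,0,0],255],[[0,0,0],[0,0,0],255]]}}

```text
time: 11.32
ee_pos: [0.4245, 0.1739, 0.3173]
tcp_rot: [-3.141, 0.0, 2.077]
contact_force: [0.1, -0.1, -3.2]
gripper_width: 0.133
```

```bash
for n in wrist scene top; do python3 snap.py $n ${n}5; done; python3 -c "
import cv2
i=cv2.imread('pics/scene5.png'); cv2.imwrite('pics/s5c.png',cv2.resize(i[130:360,270:470],None,fx=2.6,fy=2.6,interpolation=2))
i=cv2.imread('pics/top5.png'); cv2.imwrite('pics/t5c.png',cv2.resize(i[110:260,90:250],None,fx=4,fy=4,interpolation=2))"
```

```text
11.375 [0.4249 0.1736 0.3173] [-3.141  0.     2.077]
11.425 [0.4251 0.1734 0.3174] [-3.141  0.     2.076]
11.475 [0.4253 0.1733 0.3174] [-3.141  0.     2.076]
```

View pics/wrist5.png

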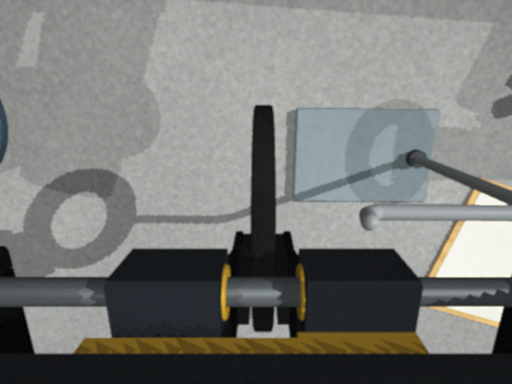

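View pics/s5c.png

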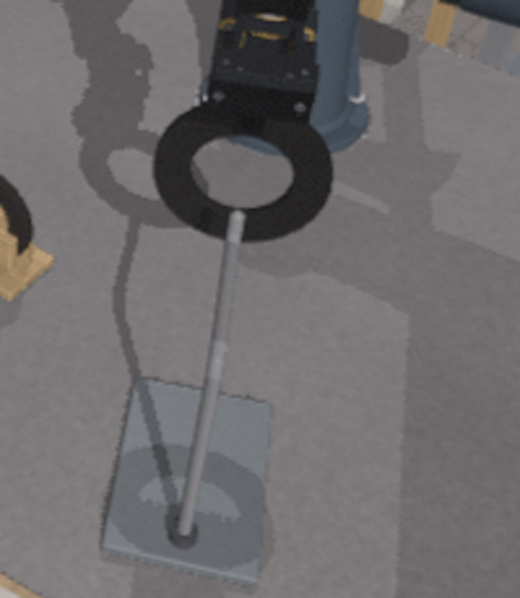

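View pics/t5c.png

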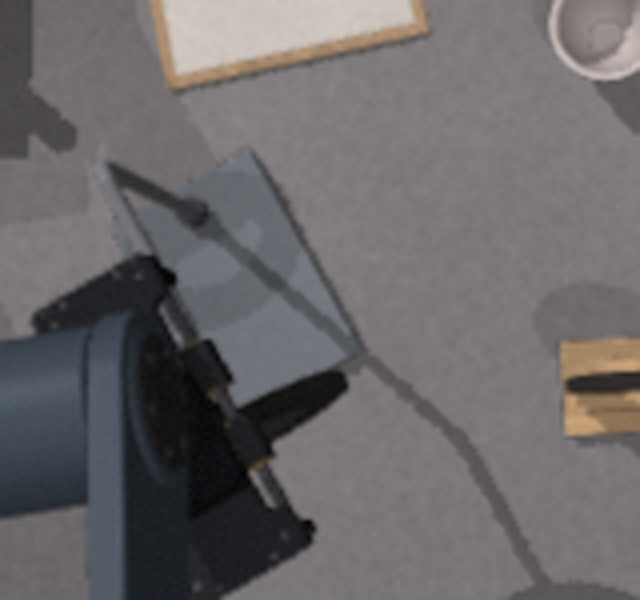

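Run:
```python
from h import *
im,K,T=load("wrist5"); W=lambda p,z:back(p,K,T,z)
tcp=np.array([.4249,.1736]); yaw=2.0765; ex=np.array([np.cos(yaw),np.sin(yaw)]); ey=np.array([np.sin(yaw),-np.cos(yaw)])
rel=lambda P:(1000*np.array([(P[:2]-tcp)@ex,(P[:2]-tcp)@ey])).round(1)
print("tip",W((368,216),.255),rel(W((368,216),.255)))
for p in ((440,213),(500,213)): print("arm",rel(W(p,.234)))
for p in ((296,109),(438,109),(293,201),(427,202)): print("plate",rel(W(p,.012)))
for p in ((263.5,105),): print("ring end",rel(W(p,.2445)))
b=cv2.resize(im[90:260,250:512],None,fx=3,fy=3,interpolation=cv2.INTER_CUBIC)[:,:,::-1]; cv2.imwrite("pics/w5c.png",b)
```

```text
tip [0.48344446 0.21169679 0.255     ] [ 5.  69.7]
arm [ -0.5 129. ]
arm [ -0.4 172.7]
plate [64.1 43.7]
plate [ 64.5 231.2]
plate [-63.7  43.4]
plate [-64.7 235.9]
ring end [75.3  0.4]
```

View pics/w5c.png

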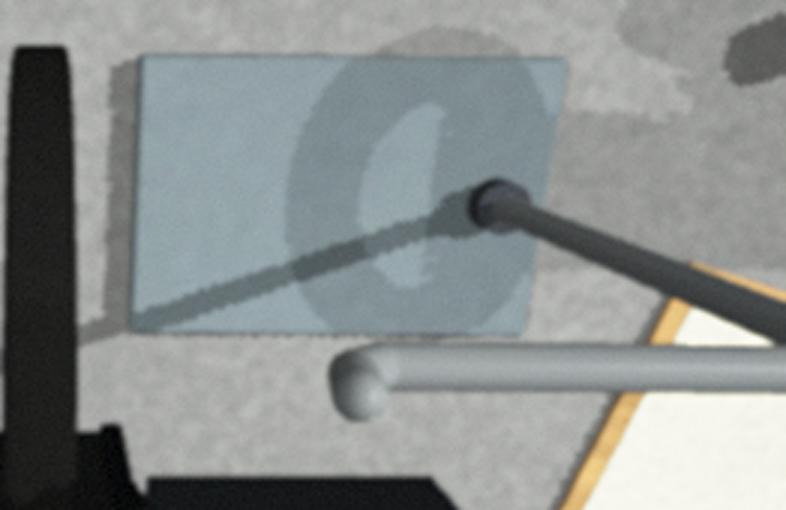

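The wrist view confirms the alignment. The plate spans ±64 mm across the tool's x axis, the arm lies at 0 mm, and the seat is 138 mm along tool +y. The bore (0.202–0.288 m) spans the tip (0.228–0.260 m), so I'm inserting.

{"api": "arm_command", "payload": {"plan": [[[0,0,0],[0,10,0],255],[[0,0,0],[0,15,0],255],[[0,0,0],[0,15,0],255],[[0,0,0],[0,15,0],255],[[0,0,0],[0,15,0],255],[[0,0,0],[0,15,0],255],[[0,0,0],[0,15,0],255],[[0,0,0],[0,15,0],255],[[0,0,0],[0,14,0],255],[[0,0,0],[0,9,0],255],[[0,0,0],[0,0,0],255],[[0,0,0],[0,0,0],255]]}}

```text
time: 12.98
ee_pos: [0.5454, 0.2408, 0.3174]
tcp_rot: [-3.141, -0.0, 2.078]
contact_force: [-1.5, 0.5, -2.6]
gripper_width: 0.133
```

```bash
for n in wrist scene; do python3 snap.py $n ${n}6; done; python3 -c "
import cv2
i=cv2.imread('pics/scene6.png'); cv2.imwrite('pics/s6c.png',cv2.resize(i[130:360,270:470],None,fx=2.6,fy=2.6,interpolation=2))"
```

```text
13.025 [0.5454 0.2408 0.3175] [-3.141 -0.     2.077]
13.075 [0.5454 0.2408 0.3176] [-3.141 -0.     2.077]
```

View pics/wrist6.png

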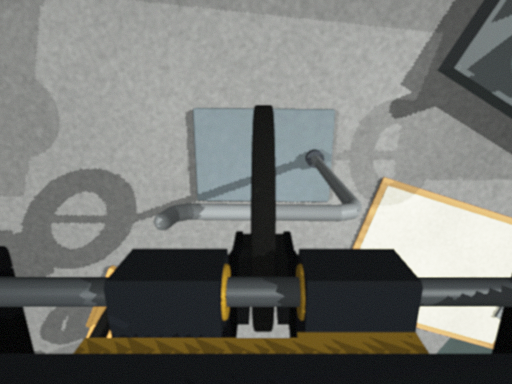

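View pics/s6c.png

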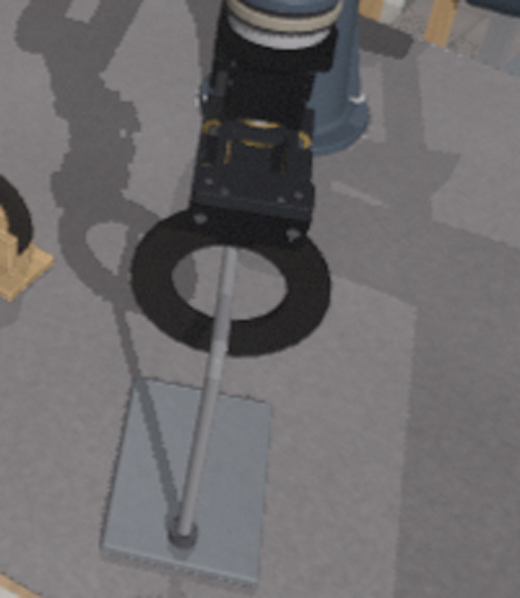

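The hook passes through the bore with the ring at mid-arm. Lowering 45 of the estimated 48 mm, then by small steps on the force.

{"api": "arm_command", "payload": {"plan": [[[0,0,0],[0,0,8],255],[[0,0,0],[0,0,12],255],[[0,0,0],[0,0,10],255],[[0,0,0],[0,0,8],255],[[0,0,0],[0,0,5],255],[[0,0,0],[0,0,2],255],[[0,0,0],[0,0,0],255],[[0,0,0],[0,0,0],255]]}}

```text
time: 14.08
ee_pos: [0.5462, 0.241, 0.2729]
tcp_rot: [3.141, 0.0, 2.077]
contact_force: [0.7, -0.5, -2.5]
gripper_width: 0.133
```

{"api": "arm_command", "payload": {"plan": [[[0,0,0],[0,0,1.5],255],[[0,0,0],[0,0,0],255],[[0,0,0],[0,0,0],255]]}}

```text
time: 14.45
ee_pos: [0.5459, 0.241, 0.2711]
tcp_rot: [3.142, -0.0, 2.077]
contact_force: [0.2, 0.2, -3.1]
gripper_width: 0.134
```

{"api": "arm_command", "payload": {"plan": [[[0,0,0],[0,0,1],255],[[0,0,0],[0,0,0],255],[[0,0,0],[0,0,0],255]]}}

```text
time: 14.82
ee_pos: [0.546, 0.241, 0.2707]
tcp_rot: [3.141, 0.0, 2.078]
contact_force: [-1.5, -1.8, 2.9]
gripper_width: 0.138
```

{"api": "arm_command", "payload": {"plan": [[[0,0,0],[0,0,1],255],[[0,0,0],[0,0,0],255],[[0,0,0],[0,0,0],255]]}}

```text
time: 15.2
ee_pos: [0.5461, 0.241, 0.2706]
tcp_rot: [3.14, 0.0, 2.078]
contact_force: [-2.3, -0.9, 7.5]
gripper_width: 0.133
```

The ring bears on the hook: the force went from −3.1 to +7.5 N. I'll ease up slightly and open partway.

{"api": "arm_command", "payload": {"plan": [[[0,0,0],[0,0,-0.7],255],[[0,0,0],[0,0,0],255],[[0,0,0],[0,0,0],215],[[0,0,0],[0,0,0],205],[[0,0,0],[0,0,0],195],[[0,0,0],[0,0,0],180],[[0,0,0],[0,0,0],160],[[0,0,0],[0,0,0],140],[[0,0,0],[0,0,0],140],[[0,0,0],[0,0,0],140],[[0,0,0],[0,0,0],140],[[0,0,0],[0,0,0],140]]}}

```text
time: 16.7
ee_pos: [0.5459, 0.241, 0.2698]
tcp_rot: [3.142, -0.0, 2.077]
contact_force: [-0.3, -0.2, 0.2]
gripper_width: 0.448
```

```bash
for n in wrist scene; do python3 snap.py $n ${n}7; done; python3 -c "
import cv2
i=cv2.imread('pics/scene7.png'); cv2.imwrite('pics/s7c.png',cv2.resize(i[130:360,270:470],None,fx=2.6,fy=2.6,interpolation=2))"
```

```text
16.75 [0.546  0.241  0.2698] [3.142 0.    2.077]
16.8 [0.5459 0.241  0.2697] [-3.142 -0.     2.077]
```

View pics/wrist7.png

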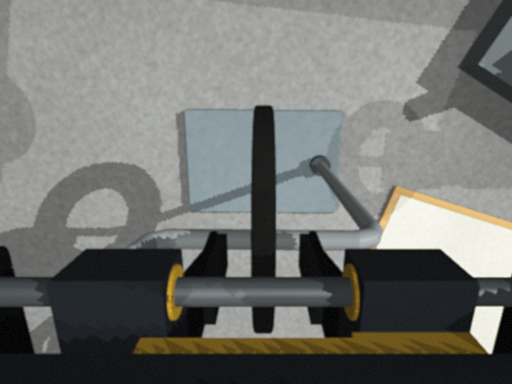

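View pics/s7c.png

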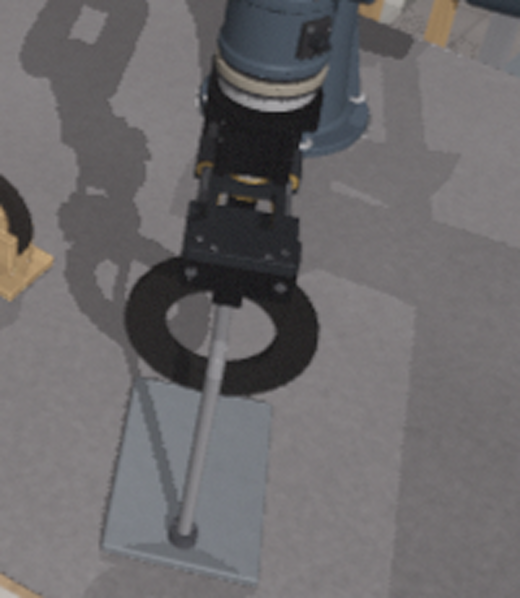

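The fingers stand clear on both sides (39 mm apart), and the ring hangs upright at mid-arm. Raising straight up.

{"api": "arm_command", "payload": {"plan": [[[0,0,0],[0,0,-8],140],[[0,0,0],[0,0,-15],140],[[0,0,0],[0,0,-25],140],[[0,0,0],[0,0,-30],140],[[0,0,0],[0,0,-30],140],[[0,0,0],[0,0,-15],140],[[0,0,0],[-40,0,0],140],[[0,0,0],[-40,0,0],140],[[0,0,0],[0,0,0],140],[[0,0,0],[0,0,0],140]]}}

```text
time: 18.05
ee_pos: [0.5844, 0.1712, 0.3925]
tcp_rot: [-3.141, -0.001, 2.077]
contact_force: [-0.2, 0.1, 0.1]
gripper_width: 0.451
```

```bash
for n in wrist scene top; do python3 snap.py $n ${n}8; done
python3 - <<'E'
import cv2
from h import *
i=cv2.imread('pics/scene8.png'); cv2.imwrite('pics/s8c.png',cv2.resize(i[130:360,170:400],None,fx=2.6,fy=2.6,interpolation=2))
O=np.array([.546,.2405]); yaw=np.radians(29); a=np.array([np.cos(yaw),np.sin(yaw),0]); u=np.array([-a[1],a[0],0])
im,K,T=load("wrist8"); b=im[:,:,::-1].copy()
m=ringpix(np.array([*O,.197]),a,.075,.043,.012,K,T,(384,512))
cs,_=cv2.findContours((m>.5).astype(np.uint8),cv2.RETR_LIST,cv2.CHAIN_APPROX_NONE); cv2.drawContours(b,cs,-1,(0,255,0),1); cv2.imwrite("pics/w8o.png",b)
E
```

```text
18.1 [0.5842 0.1716 0.3926] [-3.141e+00 -1.000e-03  2.078e+00]
18.15 [0.5842 0.1718 0.3927] [-3.141e+00 -1.000e-03  2.078e+00]
18.2 [0.5842 0.1719 0.3928] [-3.141 -0.     2.079]
```

View pics/w8o.png

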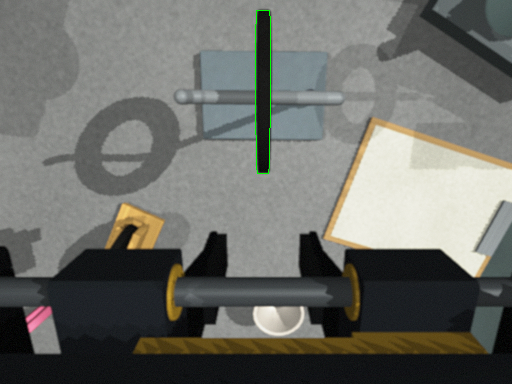

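View pics/s8c.png

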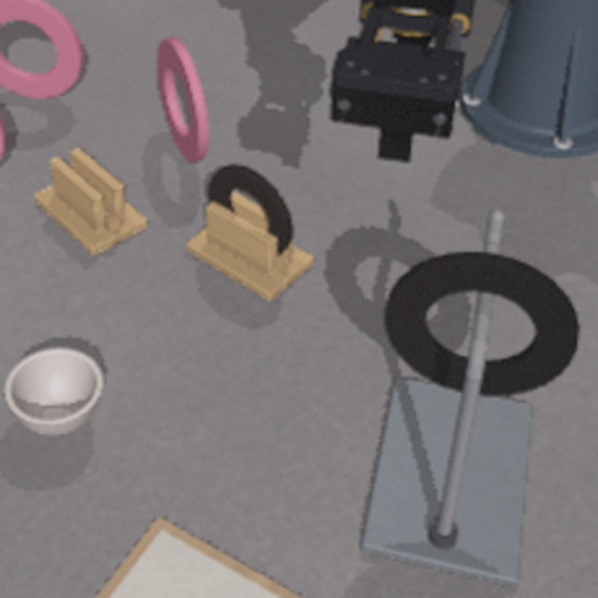

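The ring hangs at mid-arm, its outline matching the model for a ring seated on the hook. The small ring stands in its cradle. I'll wait a second, check that the ring is still, and hand in.

{"api": "arm_command", "payload": {"plan": [[[0,0,0],[0,0,0],140],[[0,0,0],[0,0,0],140],[[0,0,0],[0,0,0],140],[[0,0,0],[0,0,0],140],[[0,0,0],[0,0,0],140],[[0,0,0],[0,0,0],140],[[0,0,0],[0,0,0],140],[[0,0,0],[0,0,0],140]]}}

```text
time: 19.2
ee_pos: [0.5848, 0.171, 0.3927]
tcp_rot: [-3.142, -0.0, 2.077]
contact_force: [0.6, -0.2, 0.3]
gripper_width: 0.457
```

```bash
python3 snap.py scene scene9
python3 - <<'E'
import cv2
a=cv2.imread('pics/scene8.png',0)[130:360,170:400];b=cv2.imread('pics/scene9.png',0)[130:360,170:400]
c=cv2.imread('pics/scene0.png',0)[180:232,243:290];d=cv2.imread('pics/scene9.png',0)[180:232,243:290]
print((cv2.absdiff(a,b)>25).sum(), (cv2.absdiff(c,d)>40).sum())
from rig import ctrl; print(ctrl.job_done())
E
```

```text
19.25 [0.5848 0.171  0.3927] [-3.142  0.     2.077]
70 0
the job is handed in; nothing more can be done
None
```

The large ring is hanging on the hook's straight arm, and I handed the job in at about 19 s of the 42 s allowed. I picked it up by the top of its rim, lifted it out, carried it over the hook tip and lowered it until the force showed it bearing on the arm. I then opened the gripper partway and backed off.

- **Large ring:** in the last wrist picture its outline matches a ring seated at mid-arm, within a few millimetres. No contact was felt on the tool.
- **Small ring:** there was no pixel change in its scene-view region against the start, so it stands where it was.
- **Stillness, not fully settled:** I compared two scene pictures about 1 s apart and 70 pixels differed above the threshold. I didn't trace them. They may be the gripper settling or shadows, because the crop includes the gripper. I did not measure the ring's speed directly.
- **Hook position:** my separate estimates differed by about 5 mm in y. The close wrist view before insertion showed the arm aligned to within about 1 mm.

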